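# Pry the fuse cover loose at the parcel table

## Robot

A 6-joint arm with a two-finger parallel gripper is mounted at the origin on the work surface. World frame = base frame: x ahead of the robot, y to its left, z up, the work surface at z = 0. Lengths are in m, angles in rad, forces in N, time in s.
With the tool pointing down it reaches from about 0.275 to 0.825 m from the base axis. Payload 5.2 kg.
Tool frame: the origin (TCP) lies between the finger pads; the fingertips stand 22 mm ahead of it and the grasp point (between the pads) lies 3 mm ahead of it; z points along the fingers, y is the direction in which the jaws open and shut (so a half turn about z gives the same grasp; the last joint's range is limited). The gripper opens to 93 mm and grips with 3 to 60 N. Pads are 15 mm wide; open, the fingers measure 128 mm over their backs; the gripper's body (75 mm by 188 mm) begins 65 mm behind the grasp point.
Start: joints at [-0.203, 0.259, 1.535, -0, 1.348, -0.203], TCP at [0.55, 0, 0.219] pointing down, gripper open.
Joint ranges: [-3.14, 3.14], [-0.91, 2.08], [0.19, 2.58], [-1.22, 4.36], [0.22, 2.71], [-3.12, 3.12]. Speed limits (rad/s): [2.57, 2.57, 3.14, 3.14, 3.14, 3.14].

## Interface

Orientations are given as a unit quaternion [w, x, y, z].
In Python, from plant import ctrl gives the robot as it stands. Calls block until the motion is done:
- ctrl.movep(position, orientation): joint-space move of the TCP to a pose.
- ctrl.move_linear(position, rotation=None, vel=0.15): straight line of the TCP; rotation=None keeps the orientation; vel is the mean speed in m/s.
- ctrl.move_joints(angles): joint-space move.
- ctrl.open() and ctrl.clamp(grip_force=None): open the fingers fully, or close them until they stop; grip_force is the grip in N (None keeps the last).
- ctrl.sleep(seconds).
- ctrl.solve_ik(position, orientation): joint angles nearest the present ones, or None.
- ctrl.state(): the state.
- ctrl.camera(name): name is "scene" or "side" or "wrist"; returns the picture (480x640x3 uint8, red, green, blue); there is no depth.
- ctrl.get_calibration(name): a dict with "intrinsics" (3x3 intrinsics, pixels), "k1" (the pictures are not rectified: a ray, as slopes to the right and down, at radius r is drawn at 1 + k1 r^2 times it, then the intrinsics apply), "xyz" and "attitude" of the camera in the world; the wrist camera has in their place "hand_eye" (4x4, takes a point from camera to tool coordinates, whose origin is the TCP and whose axes are the flange's). Camera axes: x right, y down, z forward; pixel columns grow to the right and rows downward; lengths in m; the calibration is good to about 2 mm. A picture is of the moment at which its call begins: read the wrist's pose just before it. get_calibration takes no time and is no camera call.
A pose or a line that the arm cannot do raises ctrl.MotionError and nothing moves.
- ctrl.close_job(): hands the job in, once; it reports no verdict.
Trained networks look in the newest picture that a camera, given by its name, has taken for a name from the list of things; names that differ only in an ending like _2 or _b are one class to them, and where a whole thing is asked for, a point or a joint stands for the part that bears it (a point fixed in the world has none). Each returns a list of dicts, best first, with "score" (0 to 1); they miss things now and then, are a little off and sometimes report something else, mostly with a low value. They report only what shows in the picture. A call takes as long as a camera call. They do not tell look-alikes from the thing itself.
- ctrl.cut_out(camera, target): "mask" (480x640 bool, what is visible of it) and "xy" ([column, row] in pixels, amid what is visible of it).
- ctrl.landmark_of(camera, target): "xy" ([column, row] in pixels: a listed point, or the origin of a listed thing).
The state is a dict: "t": time; "qpos": joint angles; "qd": joint speeds; "joint_torque": joint torques, N m; "ee_pos": TCP position; "tcp_rot": TCP orientation; "force": force on the tool from outside, world axes, zero at the start; "wrist_torque": the same for the moment, N m; "finger_gap": finger opening in m.
Only numpy, scipy, OpenCV 4.12 (cv2) and the standard library are available. Lean on these libraries where they do the work, as an engineer would, in place of code of your own. Each camera call takes 0.05 s, during which the arm holds its last target.

## Task

The label printer has lost power. Take the flat pry tool with the red handle, put its blade over the yellow ledge into the notch under the orange fuse cover of the grey fuse box, and lever the cover's front edge up until it snaps out above its two spring catches. Leave the loosened cover resting on the box, propped up on the catches, without touching it with the gripper; lay the tool back down on the table, and do not disturb the glass jar of seals.

Things in the scene. Friction and masses are not known exactly. Their poses are not given: they have to be found in the camera images.
- pry_tool: Flat pry tool lying loose near a spanner and a blue radio, blade roughly away from the robot. Red square handle 90 long, 24 wide, 24 thick; flat steel blade 20 wide, 3 thick, straight out of its front at mid-thickness. Origin: handle's centre (12 above the table). x along the tool: handle -45 to 45, blade 45 to 125 (square tip); z up, normal to the blade. 160 g, balances 30 ahead of the origin.
- fuse_box: Grey box fixed to the table, 120 (x) by 130 (y). Origin: centre of underside; front is -x, roughly to the robot. Cover lies on a rim at z 83. Notch in mid front rim: 46 wide, z 72 to 83, leading to free space under the cover. Yellow ledge before it, 60 wide, top z 72, x -60 to -90; its outer edge is the fulcrum. Sprung catches at x -45, y +-52 (housings to z 101) hold the cover's side edges.
- cover: Orange plate 112 x 100 x 4 with raised panel; loose but snapped in, back edge under a lip. Origin: mid front edge, underside; shut at x -60, y 0, z 83 of the box; x backward. 6 to 12 N up near the front edge snaps it past the catches; it turns about its back edge; they prop its front 10 above shut. Blade 20 to 30 in under it, tipped 26 degrees over the ledge's outer edge, handle down is enough.
- jar: Open glass jar of coloured plastic seals, loose, 88 across, 100 high, on the table left of the fuse box. Origin: centre of its underside. Leave it alone. (All sizes here in mm.)
Mind the look-alikes: they are no part of the job. Of the things that look like the fuse_box, take the one that is farthest to the robot's right at the start. Of the things that look like the pry_tool, the smaller one is meant.

How it is judged:
On the way, in this order (a step that is already met when the one before it is completed fails the run):
1. the tool bears on the cover while it is still latched (contact force between pry_tool and cover above 0.5 N and z of cover in the frame of fuse_box below 0.0885 m).
2. the cover's lip has been levered up past the catches (z of cover in the frame of fuse_box above 0.091 m), for 0.1 s.
At the end, for the whole second after the job is handed in: The cover lies still on the fuse box with its lip 5.5 to 27 mm above its shut height and within 15 mm of its place in plan, propped on the catches; the pry tool lies still on the table (handle centre under 20 mm high), released and clear of the cover (z of cover in the frame of fuse_box between 0.0885 and 0.11 m and x of cover in the frame of fuse_box between -0.075 and -0.045 m and y of cover in the frame of fuse_box between -0.015 and 0.015 m and linear speed of each of cover, pry_tool below 0.02 m/s and height (world z) of pry_tool below 0.02 m and contact force between pry_tool and cover below 0.1 N); the robot touches nothing.
It fails at once if the gripper or arm touches the cover (contact force between any of the fingers, the arm and cover above 1 N).
It fails at once if the jar is moved more than 30 mm or tipped (distance of jar from where it was at the start of the episode above 0.03 m or angle between jar's own z axis and vertical above 0.3 rad).
It also fails if it takes over 51 s, if anything falls off the work surface, if the arm or the gripper's body presses on something with over 40 N, if the wrist force passes 120 N, or if a joint passes its speed limit or range.

## Working session

There is one attempt and no reset: what is moved stays moved. The work goes in short steps, each a Python script; the robot and the scene stay as the last script left them, time stands still between calls to the robot, and variables do not carry over. Pictures are saved under pics/ and viewed, and the job is handed in when it is done.

```bash
ls; mkdir -p pics; python3 - <<'E'
from plant import ctrl
import cv2
for n in ("scene","side","wrist"):
    im=ctrl.camera(n); cv2.imwrite(f"pics/a_{n}.png",im[:,:,::-1])
    c=ctrl.get_calibration(n); print(n,c)
    for t in ("pry_tool","fuse_box","cover","jar"):
        for f in (ctrl.cut_out,ctrl.landmark_of):
            print(n,t,f.__name__,[(round(d["score"],2),[int(v) for v in d["xy"]]) for d in f(n,t)])
print(ctrl.state())
E
```

```text
pics
scene {'intrinsics': array([[576.50245555,   0.        , 320.63105604],
       [  0.        , 576.50245555, 240.98629337],
       [  0.        ,   0.        ,   1.        ]]), 'k1': -0.08991169404740046, 'xyz': array([0.93336467, 0.55293179, 1.17162847]), 'attitude': array([-0.08648272,  0.2877284 ,  0.90864924, -0.28998218])}
scene pry_tool call [(0.68, [265, 173]), (0.64, [278, 112])]
scene pry_tool call [(0.97, [281, 119]), (0.88, [269, 171])]
scene fuse_box call [(0.85, [462, 322]), (0.78, [315, 372])]
scene fuse_box call [(0.81, [324, 365]), (0.72, [458, 332])]
scene cover call [(0.67, [328, 346]), (0.34, [260, 171])]
scene cover call [(0.88, [345, 331])]
scene jar call [(0.58, [410, 424])]
scene jar call [(0.95, [409, 429]), (0.41, [324, 366])]
side {'intrinsics': array([[564.07732287,   0.        , 323.70107809],
       [  0.        , 564.07732287, 233.0937018 ],
       [  0.        ,   0.        ,   1.        ]]), 'k1': -0.07066257266120975, 'xyz': array([-0.01193187, -0.88582679,  0.97679121]), 'attitude': array([-0.39136339,  0.88025818, -0.24504772,  0.10923299])}
sid
[... 1163 characters left out ...]
1.35, 'qpos': array([-2.02836441e-01,  2.58596367e-01,  1.53499212e+00,  1.09451633e-05,
        1.34800169e+00, -2.02793186e-01]), 'qd': array([ 9.56026316e-04, -4.85351950e-04,  8.25926213e-06,  1.38319356e-04,
       -3.00166793e-04,  1.50010174e-03]), 'joint_torque': array([-2.58468699e-04, -4.37198353e+01, -2.84303981e+01,  7.18735345e-02,
        3.14049202e-02,  2.54972099e-05]), 'ee_pos': array([5.50008706e-01, 5.63579875e-06, 2.19257865e-01]), 'tcp_rot': array([-1.90246348e-06,  7.07122929e-01,  7.07090633e-01,  5.13819375e-06]), 'force': array([ 0.46190242,  0.0364407 , -0.19885142]), 'wrist_torque': array([-0.00994363, -0.06131616, -0.03220814]), 'finger_gap': 0.09270561117255517}
```

View pics/a_scene.png

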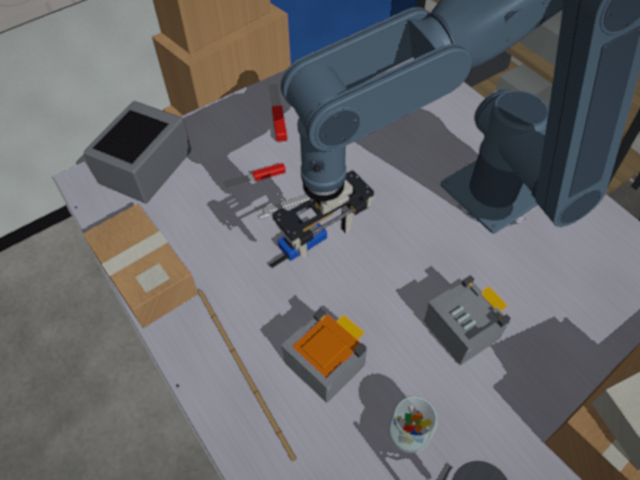

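View pics/a_side.png

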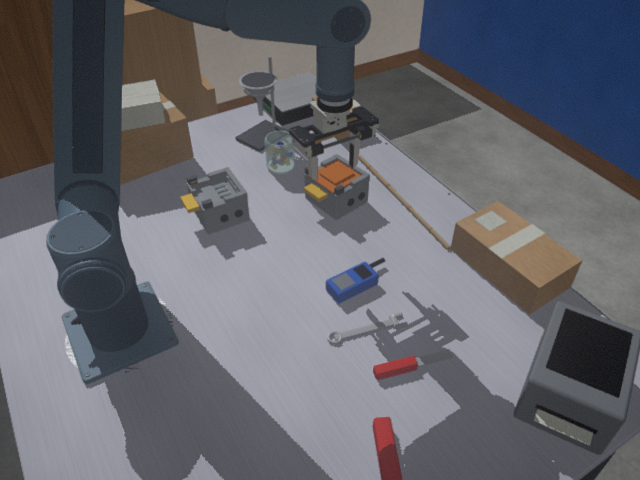

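View pics/a_wrist.png

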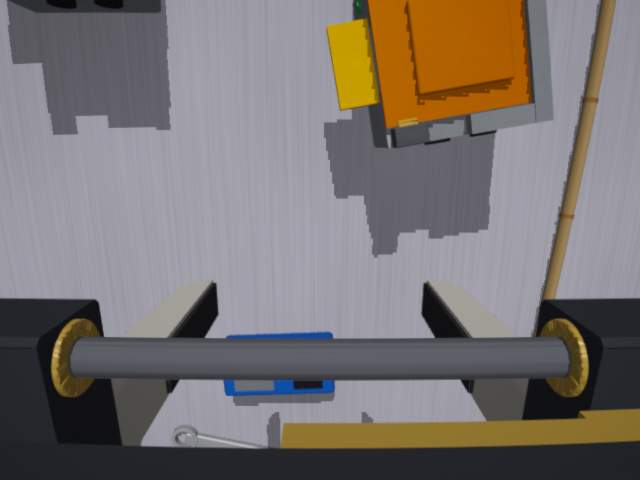

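The orange-covered box (scene 325,345; side 338,190) is the right-hand one. The open box lies to its left. The small red tool is near scene (268,172) and side (400,367), with a bigger look-alike at scene (280,120).

```bash
cat > h.py <<'E'
import numpy as np, cv2
from plant import ctrl
from scipy.spatial.transform import Rotation as R
def quat(q): return R.from_quat([q[1],q[2],q[3],q[0]])
def toq(r):
    x=r.as_quat(); return np.array([x[3],x[0],x[1],x[2]])
def campose(name,st=None):
    c=ctrl.get_calibration(name)
    if name=="wrist":
        H=np.array(c["hand_eye"]); Rt=quat(st["tcp_rot"]).as_matrix()
        return c,Rt@H[:3,:3],Rt@H[:3,3]+np.array(st["ee_pos"])
    return c,quat(c["attitude"]).as_matrix(),np.array(c["xyz"])
def ray(name,px,st=None):
    c,Rm,o=campose(name,st); K=c["intrinsics"]
    p=cv2.undistortPoints(np.array(px,float).reshape(-1,1,2),K,np.array([c["k1"],0,0,0.])).reshape(-1,2)
    d=np.c_[p,np.ones(len(p))]@Rm.T
    return o,d
def onplane(name,px,z,st=None):
    o,d=ray(name,px,st); s=(z-o[2])/d[:,2]; return o+d*s[:,None]
def proj(name,P,st=None):
    c,Rm,o=campose(name,st)
    rv=cv2.Rodrigues(Rm.T)[0]
    return cv2.projectPoints(np.array(P,float).reshape(-1,1,3),rv,-Rm.T@o,c["intrinsics"],np.array([c["k1"],0,0,0.]))[0].reshape(-1,2)
def save(n,im): cv2.imwrite(f"pics/{n}.png",im[:,:,::-1])
E
python3 - <<'E'
from h import *
np.set_printoptions(precision=4,suppress=True)
for n in("scene","side"):
    ctrl.camera(n)
    for t,z in(("pry_tool",.012),("fuse_box",0.),("jar",0)):
        for d in ctrl.landmark_of(n,t): print(n,t,d["score"],d["xy"],onplane(n,d["xy"],z)[0])
    for d in ctrl.cut_out(n,"pry_tool"):
        m=d["mask"]; r=cv2.minAreaRect(np.argwhere(m)[:,::-1].astype(np.float32)); b=onplane(n,cv2.boxPoints(r),.015); print(n,m.sum(),b[:,:2].tolist())
E
```

```text
scene pry_tool 0.86 [269.1, 171.6] [ 0.4554 -0.393   0.012 ]
scene pry_tool 0.72 [280.7, 122.6] [ 0.3271 -0.5356  0.012 ]
scene fuse_box 0.94 [460.2, 330.3] [0.3533 0.2521 0.    ]
scene fuse_box 0.76 [321.5, 364.1] [0.6545 0.1375 0.    ]
scene jar 0.56 [408.5, 433.4] [0.5972 0.3637 0.    ]
scene 579 [[0.5752111443456144, -0.4351995321237384], [0.4055986297570443, -0.40271865515683847], [0.4202380547994421, -0.36052339868573335], [0.5867971204203384, -0.39346674992653385]]
scene 562 [[0.2713895514742689, -0.697520633616573], [0.23784765050333267, -0.6829634520625371], [0.3522748962014073, -0.4602521218415411], [0.38274271616268607, -0.47398846141894946]]
side pry_tool 0.92 [394.1, 364.9] [ 0.457  -0.3876  0.012 ]
side pry_tool 0.81 [386.0, 448.1] [ 0.3376 -0.526   0.012 ]
side fuse_box 0.74 [336.6, 198.6] [0.6527 0.1447 0.    ]
side fuse_box 0.7 [217.8, 213.3] [0.3449 0.2566 0.    ]
side jar 0.88 [279.1, 166.9] [0.5866 0.3613 0.    ]
side 1305 [[0.3476399546380124, -0.46279673618931727], [0.3865056123601739, -0.4790493041872791], [0.3264359075785406, -0.5880505703895451], [0.29097517924080585, -0.5726398719380406]]
side 948 [[0.4151509551349058, -0.3675284374358605], [0.5803773558140347, -0.41021396917529596], [0.5631060558969916, -0.44267290795631], [0.4019878236406928, -0.3998614486961275]]
```

```bash
python3 - <<'E'
from h import *
np.set_printoptions(precision=4,suppress=True)
def look(p,yaw,n):
    q=toq(R.from_euler('z',yaw)*R.from_euler('x',np.pi))
    print(n,ctrl.solve_ik(p,q)); ctrl.movep(p,q); ctrl.sleep(.2)
    s=ctrl.state(); im=ctrl.camera("wrist"); save(n,im); print(s["t"],repr(s["ee_pos"]),repr(s["tcp_rot"]))
    np.savez(n,ee_pos=s["ee_pos"],tcp_rot=s["tcp_rot"])
    return s
s=look([.53,.14,.26],0.,"b_box")
for t in("cover","fuse_box"):
    for d in ctrl.landmark_of("wrist",t): print(t,d["score"],d["xy"],onplane("wrist",d["xy"],.083 if t=="cover" else 0,s)[0])
s=look([.41,-.38,.24],-.21,"b_tool")
for d in ctrl.landmark_of("wrist","pry_tool"): print(d["score"],d["xy"],onplane("wrist",d["xy"],.012,s)[0])
E
```

```text
b_box [ 0.0547  0.2314  1.4711 -0.      1.4391  1.6255]
3.6583 array([0.5301, 0.1397, 0.2599]) array([ 0.    ,  1.    , -0.0001, -0.0001])
cover 0.79 [331.9, 155.7] [0.5893 0.1277 0.083 ]
b_tool [-0.947   0.262   1.4793 -0.      1.4003  0.8338]
5.9417 array([ 0.4106, -0.3793,  0.2401]) array([ 0.    ,  0.9946, -0.1041,  0.0001])
0.96 [482.4, 255.7] [ 0.3318 -0.5395  0.012 ]
0.79 [320.2, 166.3] [ 0.4572 -0.3914  0.012 ]
```

View pics/b_box.png

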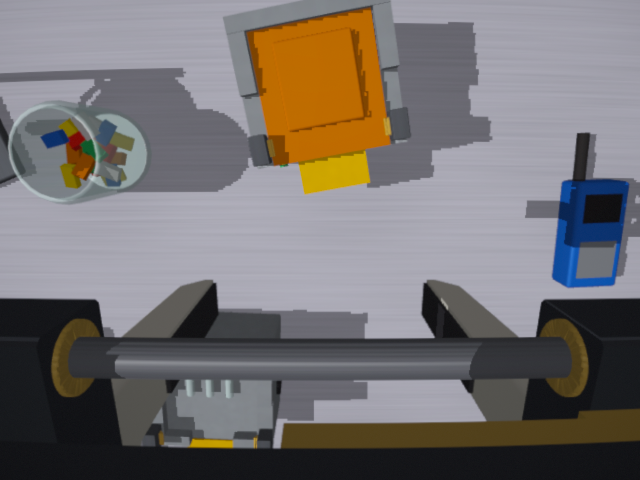

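View pics/b_tool.png

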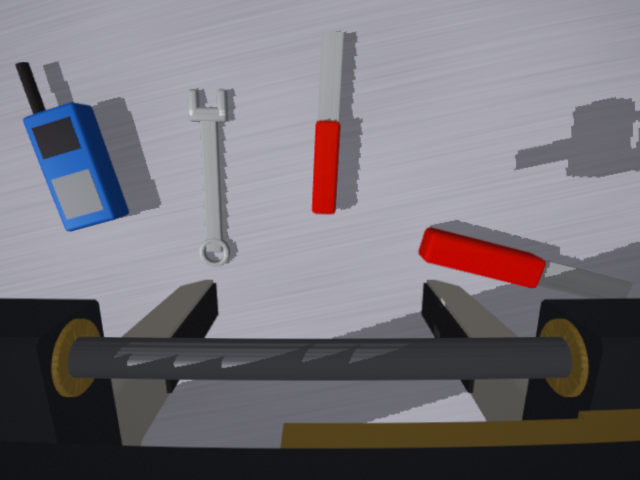

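The box picture shows the orange cover, front edge about (273,165)–(391,146), with the yellow ledge's outer edge at (306,193)–(370,183). The jar is far left at (75,150). In the tool picture the small tool's handle is (315–340, 122–213) with its blade tip at (333,30), and the larger look-alike is at lower right.

```bash
cat > fit.py <<'E'
from h import *
from scipy.optimize import least_squares
np.set_printoptions(precision=4,suppress=True)
def quad(m):
    n,l,st,_=cv2.connectedComponentsWithStats(m.astype(np.uint8)); 
    out=[]
    for i in range(1,n):
        if st[i,4]>300:
            pts=np.argwhere(l==i)[:,::-1].astype(np.float32); out.append((st[i,4],pts))
    return sorted(out,key=lambda a:-a[0])
E
python3 - <<'E'
from fit import *
# tool
im=cv2.imread("pics/b_tool.png")[:,:,::-1].astype(int); s=dict(np.load("b_tool.npz"))
hsv=cv2.cvtColor(im.astype(np.uint8),cv2.COLOR_RGB2HSV)
red=((hsv[...,0]<5)|(hsv[...,0]>175))&(hsv[...,1]>150)&(hsv[...,2]>60)
for a,p in quad(red):
    W=onplane("wrist",p,.024,s)[:,:2]; r=cv2.minAreaRect((W*1000).astype(np.float32)); print(a,r, p.mean(0)) 
    c,ev=np.cov(W.T),None; w,v=np.linalg.eigh(np.cov(W.T)); d=v[:,1]; print("yaw",np.arctan2(d[1],d[0]))
# box
im=cv2.imread("pics/b_box.png")[:,:,::-1]; s=dict(np.load("b_box.npz"))
hsv=cv2.cvtColor(im,cv2.COLOR_RGB2HSV)
yel=(hsv[...,0]>20)&(hsv[...,0]<32)&(hsv[...,1]>200)&(hsv[...,2]>150); yel[300:]=0
for a,p in quad(yel):
    r=cv2.minAreaRect(p); print("ledge px",a,cv2.boxPoints(r).tolist())
org=(hsv[...,0]>5)&(hsv[...,0]<18)&(hsv[...,1]>200);org[:, :180]=0;org[300:]=0
for a,p in quad(org):
    h=cv2.convexHull(p); ap=cv2.approxPolyDP(h,4,True)[:,0]; print("cover px",a,ap.tolist())
obs=np.array([[306,193],[370,183],[273,165.5],[391,146.5]],float)
mod=np.array([[-.09,.03,.072],[-.09,-.03,.072],[-.06,.05,.087],[-.06,-.05,.087]])
def f(v): 
    P=R.from_euler('z',v[2]).apply(mod)+[v[0],v[1],0]; return (proj("wrist",P,s)-obs).ravel()
r=least_squares(f,[.65,.14,.1]); print(r.x,r.fun)
E
python3 - <<'E'
import cv2
im=cv2.imread("pics/b_box.png")[100:220,220:420]
cv2.imwrite("pics/b_crop.png",cv2.resize(im,None,fx=4,fy=4,interpolation=cv2.INTER_NEAREST))
E
```

```text
4152 ((333.5816345214844, -534.8947143554688), (133.581298828125, 35.48801803588867), 63.68663024902344) [481.139  257.6332]
yaw 1.1015679325659582
2196 ((455.1800537109375, -395.831298828125), (22.849016189575195, 87.87184143066406), 75.250732421875) [325.3069 166.5   ]
yaw 2.8813014183701435
ledge px 2037 [[298.3330078125, 161.17996215820312], [364.4136962890625, 149.64205932617188], [370.00244140625, 181.65036010742188], [303.9217529296875, 193.18826293945312]]
cover px 16519 [[389.0, 143.0], [274.0, 164.0], [248.0, 32.0], [369.0, 8.0]]
[0.6492 0.137  0.1622] [-1.7677  1.0269  0.1537  0.2068  1.3646 -0.3276  0.1595 -0.813 ]
```

View pics/b_crop.png

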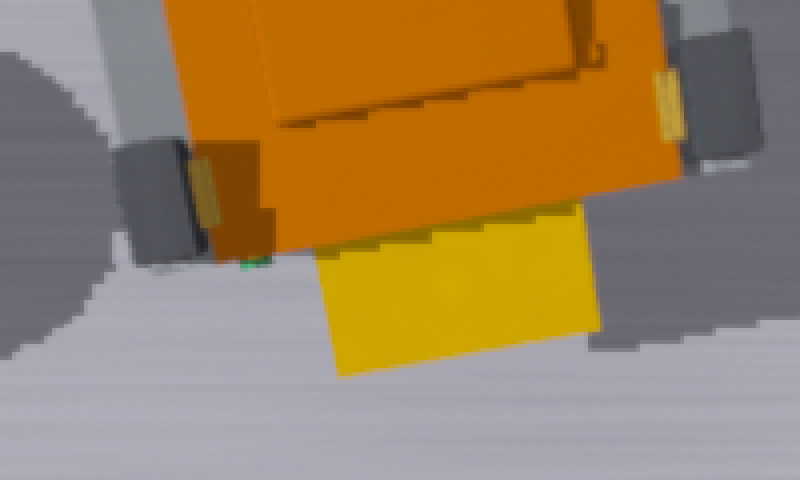

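```bash
cat >> fit.py <<'E'
GX,GZ=.010,.0125
def tcp(o,yaw,a=0.):
    Rt=R.from_euler('z',yaw)*R.from_euler('y',-a)
    return np.array(o)+Rt.apply([GX,0,GZ]), toq(Rt*R.from_euler('x',np.pi))
E
python3 - <<'E'
from fit import *
s=dict(np.load("b_box.npz"))
obs=np.array([[305,194],[370,182.5],[273,165.3],[390.5,144.5]],float)-.5
mod=np.array([[-.09,.03,.072],[-.09,-.03,.072],[-.06,.05,.087],[-.06,-.05,.087]])
def f(v): 
    P=R.from_euler('z',v[2]).apply(mod)+[v[0],v[1],0]; return (proj("wrist",P,s)-obs).ravel()
r=least_squares(f,[.65,.14,.1]); print(r.x,r.fun); np.save("box.npy",r.x)
b=r.x
for n in("scene","side"): print(n,proj(n,R.from_euler('z',b[2]).apply(mod)+[b[0],b[1],0]).tolist())
# ik check for lever
Rb=R.from_euler('z',b[2])
for x,a in((-.23,0),(-.16,0),):
    print(x,ctrl.solve_ik(*tcp(Rb.apply([x,0,.077])+[b[0],b[1],0],b[2])))
for a in (.2,.45,.55):
    Rt=R.from_euler('y',-a); o=np.array([-.09,0,.072])-Rt.apply([.07,0,-.0015])
    print(a,o,ctrl.solve_ik(*tcp(Rb.apply(o)+[b[0],b[1],0],b[2],a)))
# grasp
o=[.4553,-.395,.012]; y=-.259
p,q=tcp(o,y); 
ctrl.movep(p+[0,0,.08],q); ctrl.move_linear(p,vel=.1); print(ctrl.state()["ee_pos"],p)
ctrl.clamp(50); s=ctrl.state(); print(s["t"],s["finger_gap"],s["force"])
ctrl.move_linear(p+[0,0,.15],vel=.2); s=ctrl.state(); print(s["t"],s["finger_gap"],s["force"],s["wrist_torque"])
save("c_wrist",ctrl.camera("wrist")); save("c_side",ctrl.camera("side"));save("c_scene",ctrl.camera("scene"))
E
```

```text
[0.6498 0.1388 0.1752] [-0.8396  0.0101 -0.0222 -0.1815  0.8582  0.2029 -0.0435 -0.0577]
scene [[363.59418339840784, 330.73107350918895], [343.0277505316254, 313.0079412878314], [361.23976452817277, 343.0365351064303], [326.5787037210235, 312.7036564377081]]
side [[304.29571119624916, 187.41762986426406], [319.19544723905517, 198.11677383550793], [308.0477341451379, 174.96642030537674], [333.1378429783438, 192.39119400533946]]
-0.23 [-0.024   0.2105  1.9552 -0.      0.9759  1.3716]
-0.16 [ 0.0036  0.3234  1.7934 -0.      1.0247  1.3992]
0.2 [-0.1589  0.      0.0596] [-0.026   0.2384  1.9909  0.0605  0.7171  1.3279]
0.45 [-0.1537  0.      0.0429] [-0.076   0.188   2.2273  0.3649  0.3078  0.9946]
0.55 [-0.1505  0.      0.0367] None
[ 0.4654 -0.3981  0.0253] [ 0.465  -0.3976  0.0245]
9.0917 0.0018951542243273586 [-2.6192 13.9073 28.8223]
9.9917 0.0006929479459013112 [ 0.2381 -0.6456 -0.4943] [0.0538 0.1106 0.0276]
```

View pics/c_wrist.png

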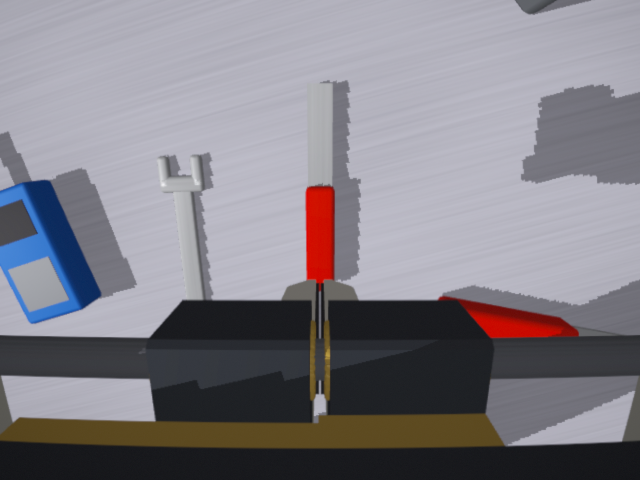

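View pics/c_side.png

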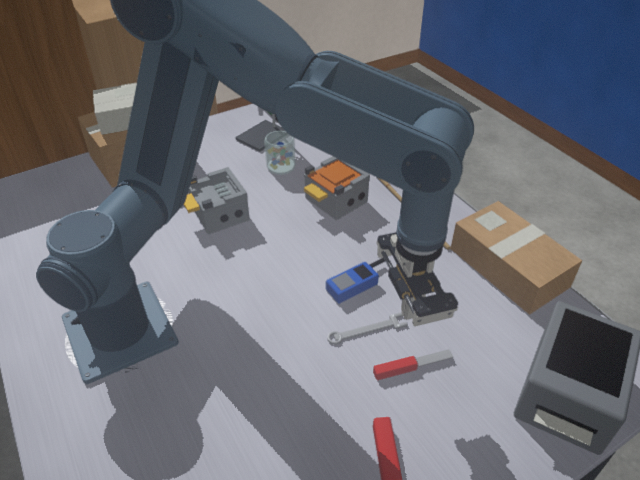

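View pics/c_scene.png

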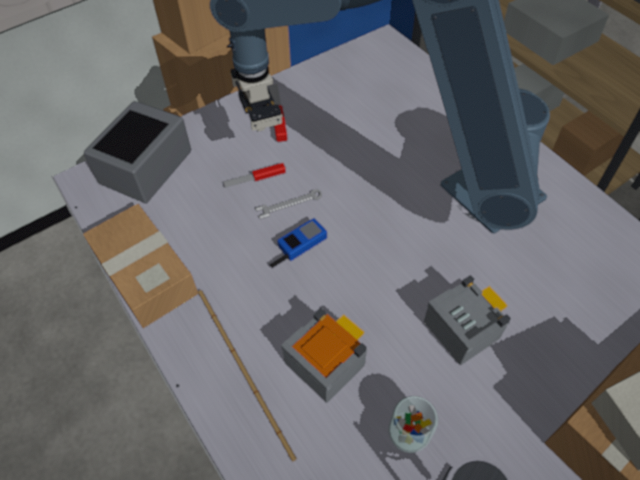

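The fingers closed on nothing (gap 0.7 mm), and the tool still lies on the table. I'll re-measure before trying again.

```bash
python3 - <<'E'
from fit import *
def meas(n,s,im):
    hsv=cv2.cvtColor(im,cv2.COLOR_RGB2HSV)
    red=((hsv[...,0]<5)|(hsv[...,0]>175))&(hsv[...,1]>150)&(hsv[...,2]>60)
    for a,p in quad(red):
        W=onplane(n,p,.024,s)[:,:2]; r=cv2.minAreaRect((W*1000).astype(np.float32)); print(n,a,r,p.mean(0),p.min(0),p.max(0))
s=ctrl.state(); print(s["t"],s["ee_pos"])
im=ctrl.camera("wrist"); meas("wrist",s,im)
print("tcp on table proj", proj("wrist",[s["ee_pos"]*[1,1,0]+[0,0,.012], s["ee_pos"]+[0,0,-.022]],s))
for n in("side","scene"):
    meas(n,None,ctrl.camera(n))
print(proj("side",[[.4553,-.395,.024]]),proj("side",[s["ee_pos"]]))
im=ctrl.camera("side")
cv2.imwrite("pics/d1.png",cv2.resize(im[220:420,330:530,::-1],None,fx=3,fy=3,interpolation=cv2.INTER_CUBIC))
E
```

```text
10.1417 [ 0.4643 -0.3969  0.1726]
wrist 2690 ((339.3258972167969, -537.3238525390625), (134.81625366210938, 30.161293029785156), 63.77755355834961) [514.7089 321.5431] [439. 297.] [578. 337.]
wrist 2630 ((456.4361572265625, -396.03277587890625), (22.703353881835938, 88.20484924316406), 74.83695220947266) [319.8414 233.0122] [306. 186.] [334. 290.]
tcp on table proj [[318.3369 227.4192]
 [317.3472 283.3333]]
side 543 ((337.3702392578125, -521.7802734375), (100.77040100097656, 30.73508644104004), 65.19667053222656) [386.1308 442.5746] [374. 418.] [398. 469.]
scene 301 ((460.26763916015625, -384.5010681152344), (34.32654571533203, 85.33213806152344), 75.90312957763672) [268.6346 171.402 ] [253. 164.] [284. 179.]
[[396.1322 364.4315]] [[407.8817 315.8551]]
```

View pics/d1.png

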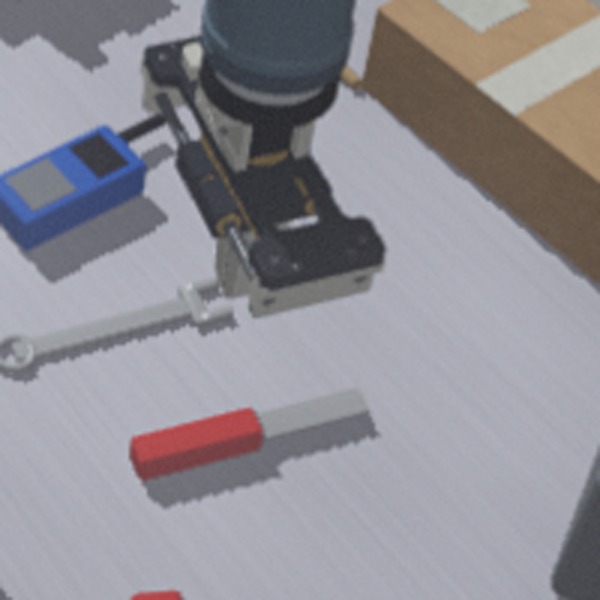

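```bash
python3 - <<'E'
from fit import *
def P(l): 
    s=ctrl.state(); print(l,round(s["t"],2),s["ee_pos"],s["force"],round(s["finger_gap"],4))
ctrl.open(); P("open")
o=[.4562,-.395,.012]; y=-.262
p,q=tcp(o,y)
ctrl.move_linear(p+[0,0,.03],q,vel=.2);P("pre"); ctrl.move_linear(p,vel=.1); P("down"); ctrl.sleep(.15); P("down2")
save("e_wrist",ctrl.camera("wrist")); save("e_side",ctrl.camera("side"))
E
python3 - <<'E'
import cv2
im=cv2.imread("pics/e_side.png")
cv2.imwrite("pics/e1.png",cv2.resize(im[260:420,320:520],None,fx=4,fy=3.7))
E
```

```text
open 11.82 [ 0.465  -0.3976  0.1745] [-0.887   0.2724 -0.0082] 0.0933
pre 12.57 [ 0.4664 -0.3982  0.0554] [0.4423 0.232  0.2042] 0.093
down 13.02 [ 0.466  -0.3978  0.0249] [ 0.7427 -0.5349  0.9148] 0.0933
down2 13.17 [ 0.4664 -0.3981  0.0255] [0.8269 0.3214 0.3035] 0.093
```

View pics/e_wrist.png

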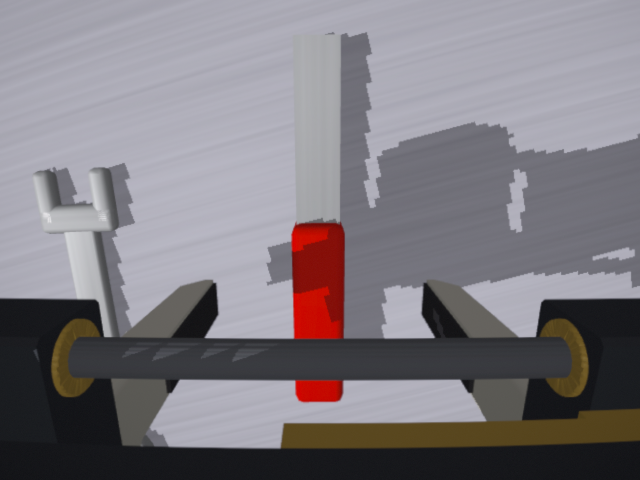

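View pics/e1.png

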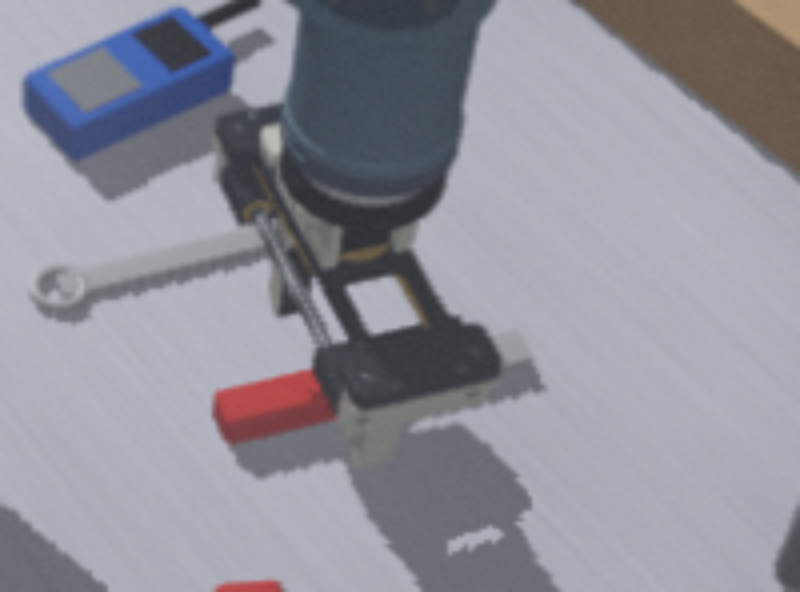

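The fingers straddle the handle correctly. I'll clamp gently and watch.

```bash
python3 - <<'E'
from fit import *
def P(l): 
    s=ctrl.state(); print(l,round(s["t"],2),s["ee_pos"],s["force"],round(s["finger_gap"],4))
ctrl.clamp(12);P("c12"); ctrl.sleep(.1);P("w")
save("f_wrist",ctrl.camera("wrist")); 
E
```

```text
c12 14.72 [ 0.4661 -0.3979  0.0249] [-0.608   0.6426  6.3204] 0.0003
w 14.82 [ 0.4661 -0.3978  0.0249] [0.0606 1.8186 5.7563] 0.0005
```

View pics/f_wrist.png

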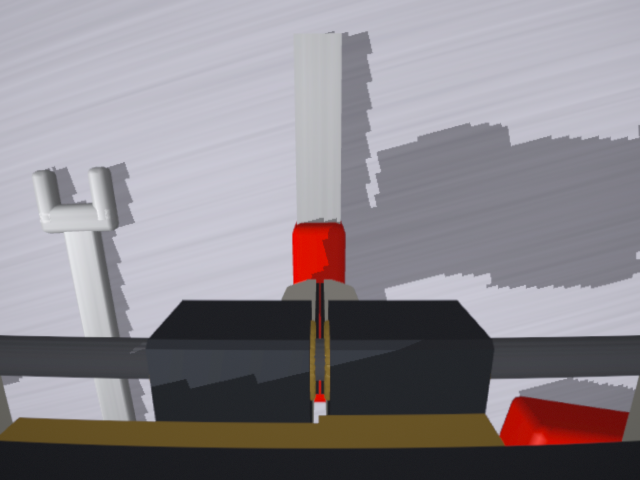

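```bash
python3 - <<'E'
from fit import *
for z in (.003,.012,.024): 
  for j in(-.0465,-.055,-.064):
    for x in (-.0075,.0075):
      Rt=R.from_euler('z',-.262); print(z,j,x,proj("side",[Rt.apply([x,j,0])+[.4664,-.3981,z]])[0])
E
```

```text
0.003 -0.0465 -0.0075 [405.6511 388.9495]
0.003 -0.0465 0.0075 [412.6547 387.0954]
0.003 -0.055 -0.0075 [407.2696 392.5261]
0.003 -0.055 0.0075 [414.3042 390.6515]
0.003 -0.064 -0.0075 [409.0009 396.3521]
0.003 -0.064 0.0075 [416.0686 394.4556]
0.012 -0.0465 -0.0075 [406.1137 386.4373]
0.012 -0.0465 0.0075 [413.1548 384.5796]
0.012 -0.055 -0.0075 [407.744  390.0216]
0.012 -0.055 0.0075 [414.8166 388.1433]
0.012 -0.064 -0.0075 [409.4881 393.8562]
0.012 -0.064 0.0075 [416.5942 391.9558]
0.024 -0.0465 -0.0075 [406.7382 383.0427]
0.024 -0.0465 0.0075 [413.8299 381.1804]
0.024 -0.055 -0.0075 [408.3846 386.6372]
0.024 -0.055 0.0075 [415.5083 384.754 ]
0.024 -0.064 -0.0075 [410.146  390.4832]
0.024 -0.064 0.0075 [417.3037 388.5776]
```

Both the wrist and side views put the fingertips about 20 mm higher than stated, so they closed on top of the handle. I'll re-grasp lower, watching the force, with a slight forward lean to leave more wrist range for levering.

```bash
cat >> fit.py <<'E'
GX,GZ,PRE=.010,-.006,.15
def tcp(o,yaw,a=0.):
    Rt=R.from_euler('z',yaw)*R.from_euler('y',-a)
    return np.array(o)+Rt.apply([GX,0,GZ]), toq(Rt*R.from_euler('y',PRE)*R.from_euler('x',np.pi))
def P(l): 
    s=ctrl.state(); print(l,round(s["t"],2),s["ee_pos"],s["force"],s["wrist_torque"],round(s["finger_gap"],4)); return s
E
python3 - <<'E'
from fit import *
b=np.load("box.npy"); Rb=R.from_euler('z',b[2])
for x in (-.26,-.16):
    print(x,ctrl.solve_ik(*tcp(Rb.apply([x,0,.077])+[b[0],b[1],0],b[2])))
for a in (.2,.45,.55):
    Rt=R.from_euler('y',-a); o=np.array([-.09,0,.072])-Rt.apply([.07,0,-.0015])
    print(a,ctrl.solve_ik(*tcp(Rb.apply(o)+[b[0],b[1],0],b[2],a)))
ctrl.open();P("open")
o=[.4562,-.395,.012]; y=-.262
p,q=tcp(o,y)
ctrl.move_linear(p+[0,0,.012],q,vel=.06); f0=P("a")["force"][2]
for dz in (.009,.006,.003,0,-.003):
    ctrl.move_linear(p+[0,0,dz],vel=.06); s=P(dz)
    if s["force"][2]-f0>3: ctrl.move_linear(p+[0,0,dz+.002],vel=.06);print("contact");break
ctrl.clamp(12);P("c"); save("g_wrist",ctrl.camera("wrist")); save("g_side",ctrl.camera("side"))
E
```

```text
-0.26 [-0.0133  0.2835  1.924  -0.0317  1.0817  1.3993]
-0.16 [ 0.0204  0.4364  1.6811 -0.025   1.1724  1.4274]
0.2 [-0.002   0.3451  1.8673  0.0114  0.88    1.3865]
0.45 [-0.039   0.2699  2.0913  0.1337  0.4906  1.2477]
0.55 [-0.057   0.2606  2.1783  0.2848  0.3246  1.0857]
open 16.35 [ 0.4659 -0.3976  0.0245] [0.7184 0.2984 0.3342] [0.0892 0.0629 0.0231] 0.0931
a 16.65 [ 0.4669 -0.3974  0.0171] [ 0.4766 -0.0206 -0.4609] [0.0467 0.0349 0.0401] 0.0928
0.009 16.9 [ 0.465  -0.3973  0.015 ] [-0.0403  0.1533 -0.5283] [ 0.099  -0.0042 -0.0045] 0.0926
0.006 17.15 [ 0.4655 -0.3975  0.012 ] [-0.0825 -0.982   0.5493] [ 0.0459  0.0185 -0.0125] 0.0928
0.003 17.4 [ 0.4657 -0.3974  0.0087] [-0.2405  0.902  -0.8627] [0.0691 0.0071 0.016 ] 0.0931
0 17.65 [ 0.4658 -0.3974  0.0057] [-0.1872  0.3248 -0.8132] [0.1333 0.0038 0.0656] 0.0933
-0.003 17.9 [ 0.4657 -0.3974  0.0027] [-0.0323  0.2363  0.3738] [0.0428 0.0623 0.0338] 0.0928
c 18.98 [ 0.4659 -0.3976  0.003 ] [-0.0699 -1.1802  0.0974] [ 0.0704 -0.0096  0.013 ] 0.0238
```

View pics/g_wrist.png

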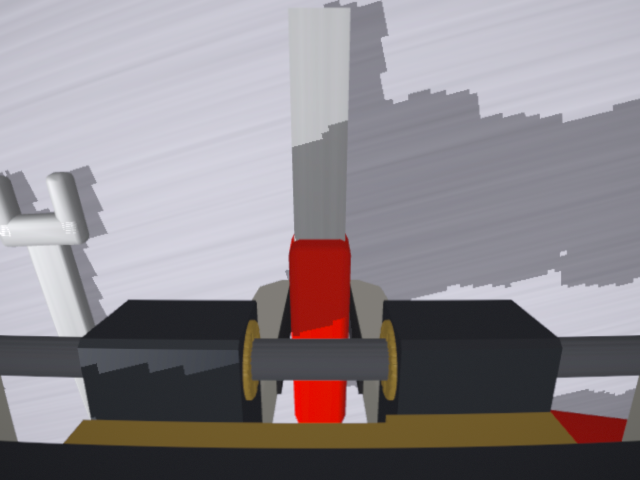

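Gripped properly (gap 23.8 mm). Now a firm clamp, then lift and carry to in front of the box.

```bash
sed -i 's/GX,GZ,PRE=.010,-.006,.15/GX,GZ,PRE=.010,-.009,.15/' fit.py
python3 - <<'E'
from fit import *
b=np.load("box.npy"); Rb=R.from_euler('z',b[2]); B=np.array([b[0],b[1],0])
ctrl.clamp(60);P("c60")
s=ctrl.state(); ctrl.move_linear(s["ee_pos"]+[0,0,.13],vel=.2);P("lift")
ctrl.movep(*tcp(Rb.apply([-.25,0,.11])+B,b[2])); P("pre")
ctrl.sleep(.1); P("pre")
save("h_wrist",ctrl.camera("wrist")); save("h_side",ctrl.camera("side")); save("h_scene",ctrl.camera("scene"))
E
python3 - <<'E'
import cv2
im=cv2.imread("pics/h_side.png")[120:270,220:420]
cv2.imwrite("pics/h1.png",cv2.resize(im,None,fx=4,fy=4,interpolation=cv2.INTER_CUBIC))
im=cv2.imread("pics/h_scene.png")[230:400,270:470]
cv2.imwrite("pics/h2.png",cv2.resize(im,None,fx=3.5,fy=3.5,interpolation=cv2.INTER_CUBIC))
E
```

```text
c60 19.29 [ 0.4659 -0.3976  0.003 ] [-0.5738 -0.2306  0.0926] [0.0758 0.0606 0.0167] 0.0235
lift 20.09 [ 0.4653 -0.3969  0.1318] [ 0.7685  0.2014 -1.845 ] [ 0.0706 -0.0518 -0.0437] 0.0235
pre 21.91 [0.4144 0.0963 0.1011] [ 0.2386  0.4893 -1.2258] [ 0.0609 -0.054  -0.0124] 0.0234
pre 22.01 [0.4142 0.0962 0.101 ] [ 0.8777 -0.1984 -0.784 ] [ 0.0707 -0.0393  0.0358] 0.0237
```

View pics/h_wrist.png

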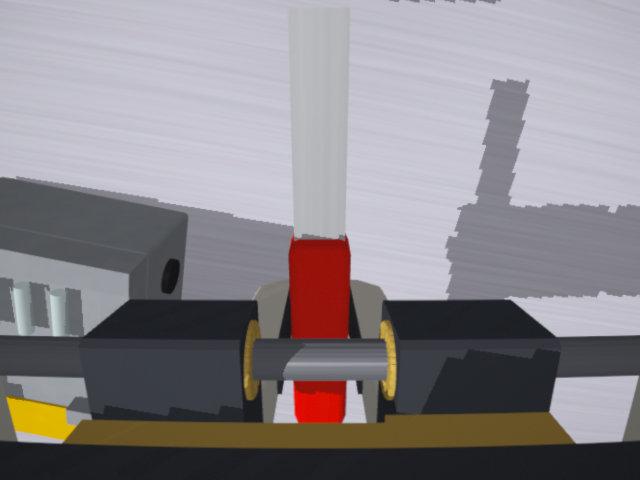

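View pics/h1.png

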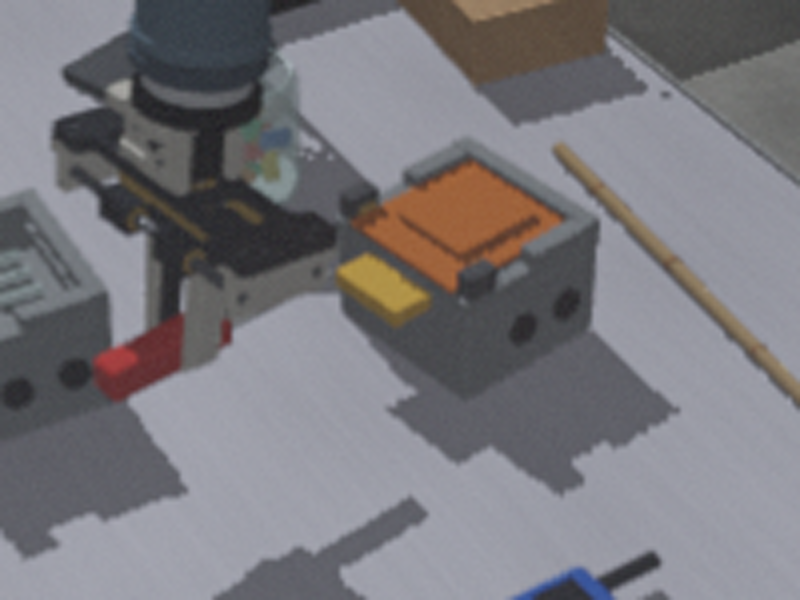

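View pics/h2.png

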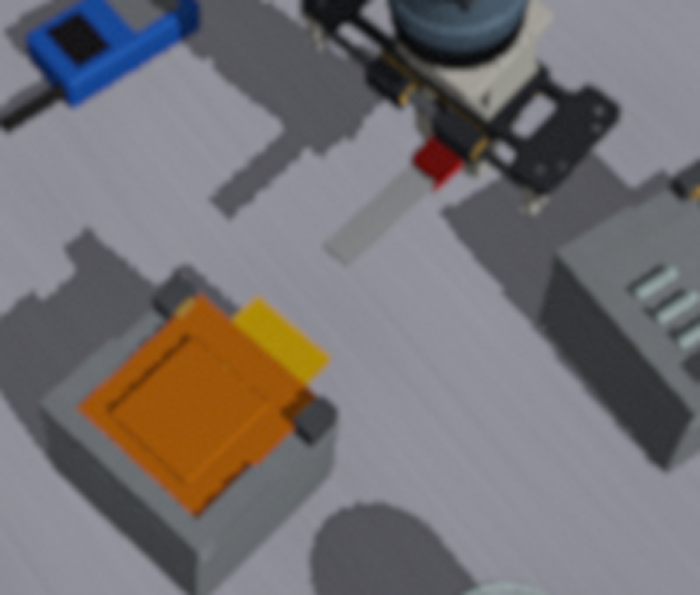

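The side and scene crops show the tool held level. The blade points at the ledge, scene crop tip about (333,252). Checking it numerically.

```bash
python3 - <<'E'
from fit import *
b=np.load("box.npy"); Rb=R.from_euler('z',b[2]); B=np.array([b[0],b[1],0])
def w(p): return Rb.apply(p)+B
s=ctrl.state()
Rt=quat(s["tcp_rot"])*R.from_euler('x',np.pi).inv()*R.from_euler('y',PRE).inv()
o=s["ee_pos"]-Rt.apply([GX,0,GZ]); print("tool in box",Rb.inv().apply(o-B))
pts=o+Rt.apply([[.125,.01,.0015],[.125,-.01,.0015],[.045,.01,.0015],[.045,-.01,.0015]])
im=cv2.imread("pics/h_scene.png"); print(proj("scene",pts))
led=w(np.array([[-.09,.03,.072],[-.09,-.03,.072],[-.06,.05,.087],[-.06,-.05,.087]]))
for n,(x0,y0) in (("scene",(270,230)),("side",(220,120))):
    im=cv2.imread(f"pics/h_{n}.png")[y0:y0+150,x0:x0+200]; im=cv2.resize(im,None,fx=4,fy=4,interpolation=cv2.INTER_CUBIC)
    for P_,c in((pts,(255,0,255)),(led,(255,255,0))):
        for u in proj(n,P_): cv2.circle(im,tuple(int(v) for v in (u+.5-[x0,y0])*4),4,c,1)
    cv2.imwrite(f"pics/i_{n}.png",im)
E
```

```text
tool in box [-0.2498 -0.0006  0.11  ]
[[368.543  305.2722]
 [361.5125 299.3912]
 [393.6923 281.9165]
 [386.6878 276.3367]]
```

View pics/i_scene.png

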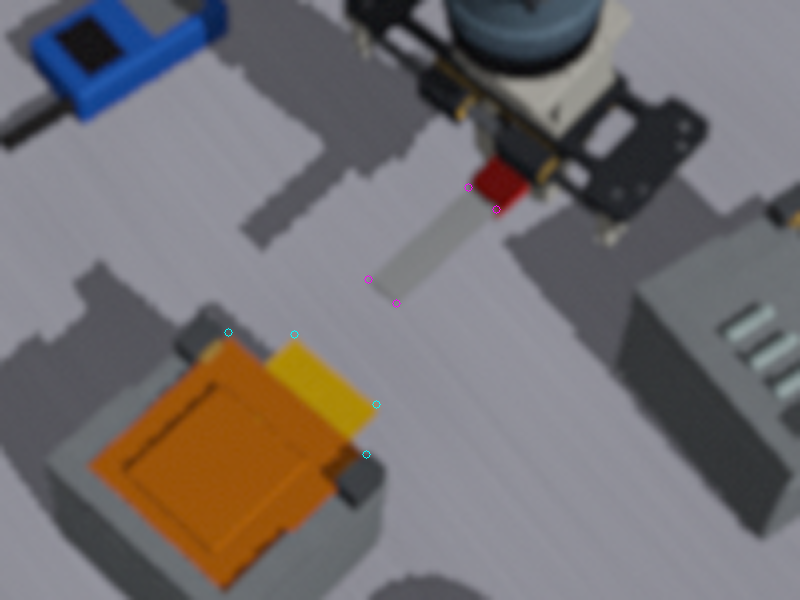

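View pics/i_side.png

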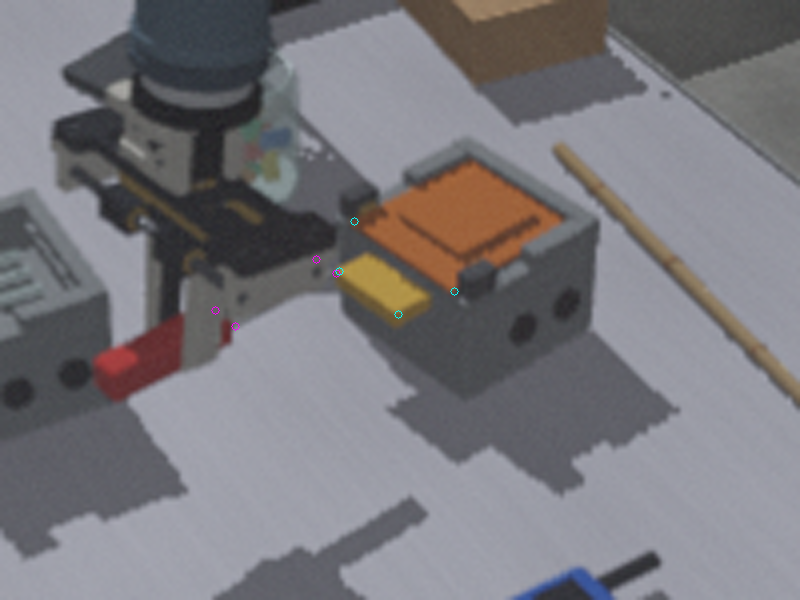

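```bash
cat >> fit.py <<'E'
b=np.load("box.npy"); Rb=R.from_euler('z',b[2]); B=np.array([b[0],b[1],0])
def toolbox():
    s=ctrl.state(); Rt=quat(s["tcp_rot"])*R.from_euler('x',np.pi).inv()*R.from_euler('y',PRE).inv()
    o=s["ee_pos"]-Rt.apply([GX,0,GZ]); return s,Rb.inv().apply(o-B)
def go(x,y,z,a=0.,vel=.1):
    p,q=tcp(Rb.apply([x,y,z])+B,b[2],a); ctrl.move_linear(p,q,vel=vel)
    s,o=toolbox(); f=Rb.inv().apply(s["force"]); print(round(s["t"],2),"cmd",[x,z,round(a,3)],"is",o,"F",f,"T",Rb.inv().apply(s["wrist_torque"])); return f
E
python3 - <<'E'
from fit import *
go(-.235,0,.077,vel=.12)
ctrl.sleep(.1)
f0=go(-.215,0,.077)
for x in (-.20,-.19,-.18,-.17,-.16):
    f=go(x,0,.077,vel=.06)
    if np.abs(f-f0).max()>6: print("contact");break
save("j_wrist",ctrl.camera("wrist")); save("j_side",ctrl.camera("side")); save("j_scene",ctrl.camera("scene"))
for n,(x0,y0) in (("scene",(270,230)),("side",(220,120))):
    im=cv2.imread(f"pics/j_{n}.png")[y0:y0+150,x0:x0+200]; cv2.imwrite(f"pics/j1_{n}.png",cv2.resize(im,None,fx=4,fy=4,interpolation=cv2.INTER_CUBIC))
E
```

```text
22.61 cmd [-0.235, 0.077, 0.0] is [-0.2354  0.      0.0767] F [-0.6996  0.264  -1.1419] T [ 0.0452 -0.0051 -0.0148]
23.06 cmd [-0.215, 0.077, 0.0] is [-0.2148 -0.0001  0.0773] F [-0.1376 -0.266  -2.2169] T [ 0.0688  0.0392 -0.0133]
23.46 cmd [-0.2, 0.077, 0.0] is [-0.1998 -0.      0.0769] F [ 0.3182 -0.5559 -1.3052] T [ 0.0464 -0.0367 -0.0655]
23.77 cmd [-0.19, 0.077, 0.0] is [-0.1895 -0.      0.077 ] F [-0.8669  0.1516 -1.081 ] T [ 0.0665 -0.0204 -0.0348]
24.09 cmd [-0.18, 0.077, 0.0] is [-0.1795 -0.0001  0.077 ] F [-0.0778  0.5347 -2.042 ] T [ 0.1008  0.0118 -0.0542]
24.41 cmd [-0.17, 0.077, 0.0] is [-0.1695 -0.0001  0.077 ] F [-0.2267 -0.0044 -1.4751] T [ 0.0199 -0.0084  0.0133]
24.73 cmd [-0.16, 0.077, 0.0] is [-0.1595 -0.      0.077 ] F [-0.1637  0.718  -1.2917] T [ 0.0629 -0.0101 -0.0258]
```

View pics/j_wrist.png

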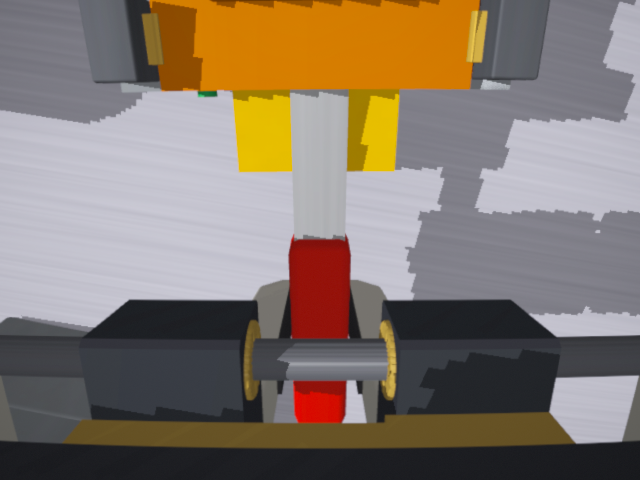

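View pics/j1_side.png

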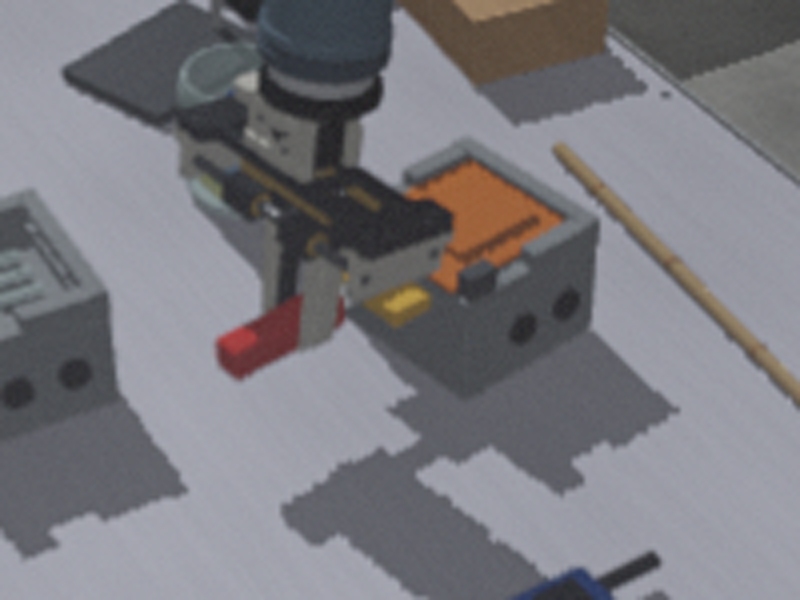

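View pics/j1_scene.png

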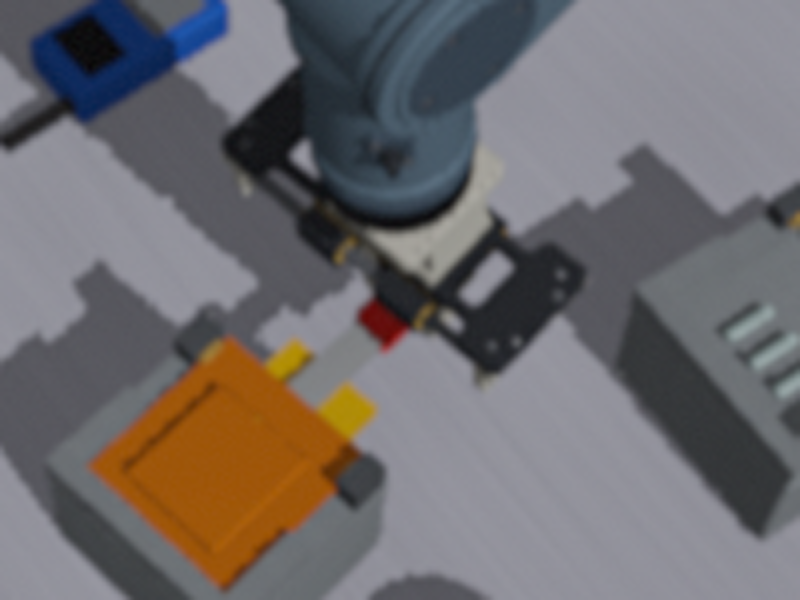

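Blade is centred on the ledge and about 25 mm under the cover (wrist view, blade columns 292–348, cover edge row 92). Now levering in steps.

```bash
python3 - <<'E'
from fit import *
def lev(a,vel=.06,L=.07,fz=.072):
    o=np.array([-.09,0,fz])-R.from_euler('y',-a).apply([L,0,-.0015]); return go(o[0],0,o[2],a,vel)
L=.07
for a in (0,.08,.14,.2,.26,.32,.38,.45): 
    f=lev(a)
    if np.abs(f).max()>35: print("high");break
save("k_wrist",ctrl.camera("wrist")); save("k_side",ctrl.camera("side")); save("k_scene",ctrl.camera("scene"))
for n,(x0,y0) in (("scene",(270,230)),("side",(220,120))):
    im=cv2.imread(f"pics/k_{n}.png")[y0:y0+150,x0:x0+200]; cv2.imwrite(f"pics/k1_{n}.png",cv2.resize(im,None,fx=4,fy=4,interpolation=cv2.INTER_CUBIC))
E
```

```text
25.12 cmd [np.float64(-0.16), np.float64(0.0735), 0] is [-0.16   -0.      0.0734] F [ 0.4885  0.2294 -1.2094] T [ 0.0714 -0.1217  0.0033]
25.38 cmd [np.float64(-0.15989599148213712), np.float64(0.06790117398161183), 0.08] is [-0.1611  0.0001  0.0682] F [-0.2139 -0.8409 -1.6663] T [ 0.061  -0.0002  0.0253]
25.62 cmd [np.float64(-0.15952443440685096), np.float64(0.0637173059692224), 0.14] is [-0.1602  0.      0.0639] F [ 0.7357 -0.3135 -1.6511] T [ 0.0461  0.0304 -0.0316]
25.88 cmd [np.float64(-0.1589026644450795), np.float64(0.05956324671110757), 0.2] is [-0.1586 -0.0001  0.06  ] F [ 1.4315  1.2122 -0.7683] T [0.1081 0.0163 0.0453]
26.12 cmd [np.float64(-0.15803291929725416), np.float64(0.055453946334750905), 0.26] is [-0.1588  0.0002  0.0555] F [-1.9382  0.6724 -0.4776] T [0.1064 0.3439 0.0059]
26.38 cmd [np.float64(-0.15691832910669504), np.float64(0.051404193883995405), 0.32] is [-0.1576  0.0001  0.0514] F [-1.9049  0.964   0.7984] T [0.1666 0.3687 0.0476]
26.62 cmd [np.float64(-0.1555629051944752), np.float64(0.04742856409445597), 0.38] is [-0.1562  0.0002  0.0474] F [-2.0098  0.8749  0.0816] T [0.2202 0.4465 0.1134]
26.88 cmd [np.float64(-0.15368374546585423), np.float64(0.04290308326574289), 0.45] is [-0.1547  0.0003  0.0426] F [-3.4971  1.2109  1.3374] T [0.2194 0.6404 0.1196]
```

View pics/k_wrist.png

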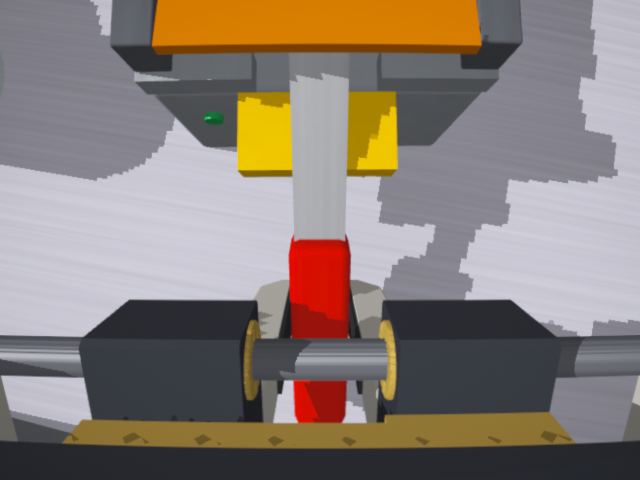

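View pics/k1_side.png

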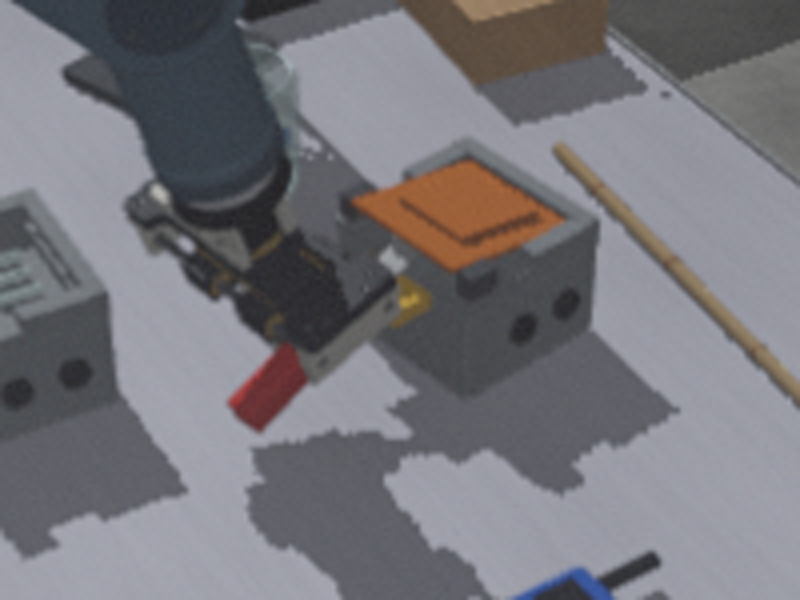

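View pics/k1_scene.png

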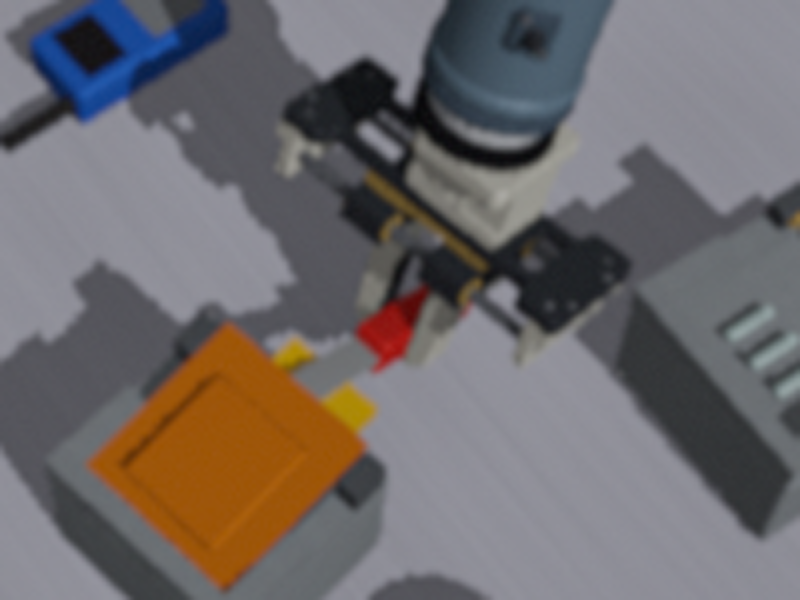

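The cover's front edge is now well above both catches in all three views. I'll lower the blade so the cover settles on the catches, then withdraw and look.

```bash
python3 - <<'E'
from fit import *
def lev(a,vel=.06,L=.07,fz=.0725):
    o=np.array([-.09,0,fz])-R.from_euler('y',-a).apply([L,0,-.0015]); return go(o[0],0,o[2],a,vel)
ctrl.sleep(.15)
for a in (.35,.24,.12,0.): lev(a)
go(-.16,0,.0755,vel=.05)
save("l0_scene",ctrl.camera("scene"))
go(-.19,0,.0755,vel=.06); go(-.235,0,.0765,vel=.1)
for n,(x0,y0) in (("scene",(270,230)),("side",(220,120))):
    im=ctrl.camera(n)[y0:y0+150,x0:x0+200,::-1]; cv2.imwrite(f"pics/l1_{n}.png",cv2.resize(im,None,fx=4,fy=4,interpolation=cv2.INTER_CUBIC))
save("l_wrist",ctrl.camera("wrist"))
E
```

```text
27.46 cmd [np.float64(-0.15627043661049972), np.float64(0.04990621254738947), 0.35] is [-0.1539 -0.0003  0.0505] F [ 0.4116 -0.8775 -2.0708] T [ 0.0627  0.2949 -0.0419]
27.74 cmd [np.float64(-0.1583502121792828), np.float64(0.05731782311237862), 0.24] is [-0.1573  0.0001  0.0569] F [-0.3272  0.5819 -1.3935] T [ 0.0971 -0.0161  0.0419]
28.03 cmd [np.float64(-0.159676172820704), np.float64(0.06560935844355643), 0.12] is [-0.1592  0.0002  0.0647] F [1.9931 0.0722 0.7291] T [ 0.0261 -0.3713  0.0301]
28.32 cmd [np.float64(-0.16), np.float64(0.074), 0.0] is [-0.1594  0.0001  0.073 ] F [2.2618 0.1091 2.347 ] T [ 0.0181 -0.6078 -0.0333]
28.57 cmd [-0.16, 0.0755, 0.0] is [-0.1617  0.0003  0.0749] F [ 0.7327  0.2408 -1.2735] T [ 0.1336 -0.0279 -0.0109]
29.27 cmd [-0.19, 0.0755, 0.0] is [-0.1898 -0.0001  0.0757] F [ 0.5562 -0.684  -2.2658] T [ 0.0513  0.0025 -0.0086]
29.87 cmd [-0.235, 0.0765, 0.0] is [-0.2341 -0.0001  0.0767] F [ 0.1777  0.1757 -1.5469] T [ 0.0826 -0.0553 -0.0255]
```

View pics/l1_scene.png

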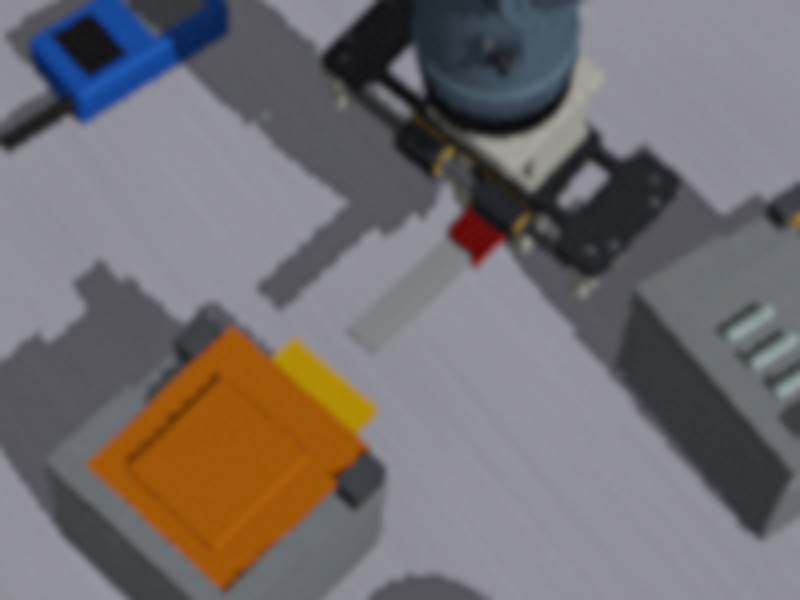

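View pics/l1_side.png

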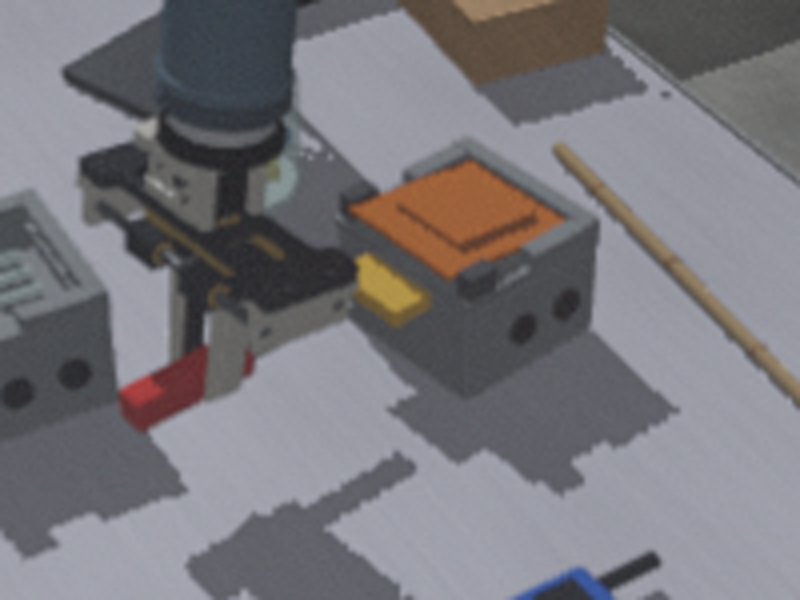

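The cover sits propped above the catches, overlapping the yellow pawls, with its back edge still under the lip. Now laying the tool down in the clear area to the right.

```bash
python3 - <<'E'
from fit import *
o=np.array([.42,-.01,.0])
def t(z): return tcp(o+[0,0,z],b[2])
ctrl.move_linear(*t(.08),vel=.2)
ctrl.move_linear(*t(.025),vel=.12); f0=P("a")["force"][2]
for z in (.018,.015,.013,.012):
    ctrl.move_linear(*t(z),vel=.05); s=P(z)
    if s["force"][2]-f0>4: break
ctrl.open(); s=P("open"); p=s["ee_pos"]
ctrl.move_linear(p+[0,0,.03],vel=.1); ctrl.move_linear(p+[-.04,0,.2],vel=.25); P("up")
for n in ("scene","side","wrist"): save("m_"+n,ctrl.camera(n))
for n,(x0,y0) in (("scene",(270,230)),("side",(220,120))):
    im=cv2.imread(f"pics/m_{n}.png")[y0:y0+150,x0:x0+200]; cv2.imwrite(f"pics/m1_{n}.png",cv2.resize(im,None,fx=4,fy=4,interpolation=cv2.INTER_CUBIC))
E
```

```text
a 31.32 [ 0.43   -0.0077  0.0161] [ 0.0186  0.0827 -1.4688] [ 0.0681 -0.0037 -0.0102] 0.0239
0.018 31.61 [ 0.4299 -0.0082  0.0091] [ 0.4948 -0.4627 -2.0677] [ 0.0538 -0.0496 -0.0449] 0.0236
0.015 31.86 [ 0.4298 -0.0083  0.006 ] [-0.0061  0.3873 -2.5331] [ 0.0975 -0.0406  0.0243] 0.0237
0.013 32.11 [ 0.4297 -0.0082  0.0039] [ 0.1931 -0.5557 -1.5627] [ 0.0654 -0.0391  0.029 ] 0.0233
0.012 32.36 [ 0.43   -0.0083  0.003 ] [-0.2304  0.2822 -1.3443] [ 0.0543 -0.0945 -0.0509] 0.0232
open 33.54 [ 0.4298 -0.0083  0.003 ] [ 0.1744 -1.0273 -0.5805] [ 0.0502  0.0558 -0.0122] 0.0931
up 34.84 [ 0.3893 -0.0081  0.2019] [-0.3541 -0.4825  0.4711] [ 0.0939  0.0337 -0.0203] 0.0934
```

View pics/m_wrist.png

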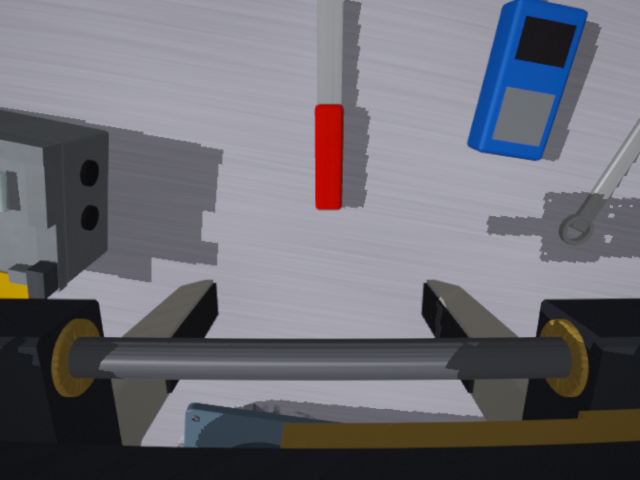

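View pics/m1_side.png

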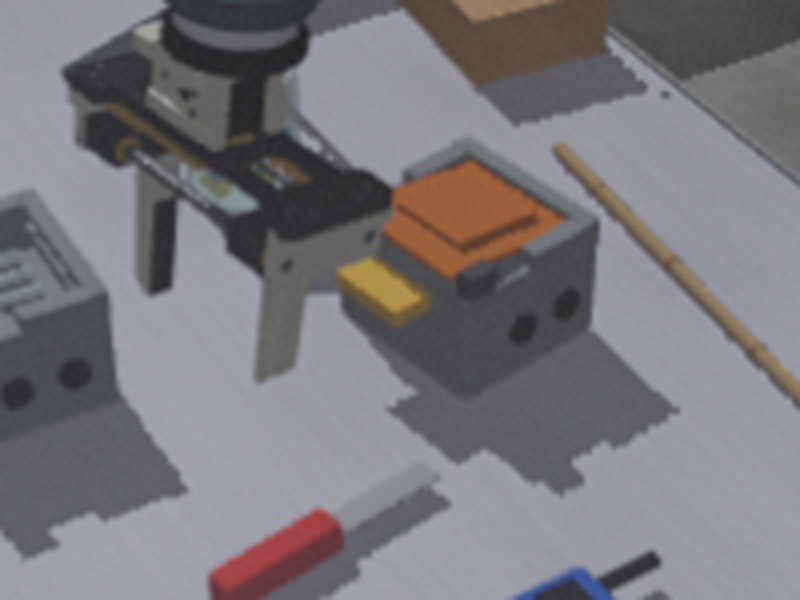

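View pics/m_scene.png

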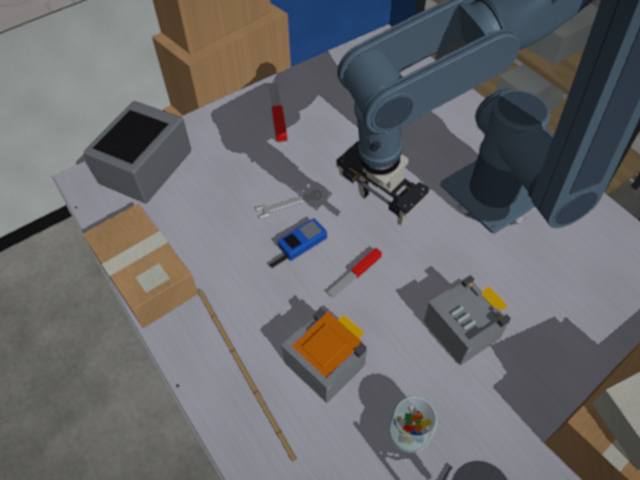

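```bash
python3 - <<'E'
from fit import *
p=np.array([.53,.10,.27]); ctrl.movep(p,toq(R.from_euler('x',np.pi))); ctrl.sleep(.1)
s=P("look"); im=ctrl.camera("wrist"); save("n_wrist",im)
hsv=cv2.cvtColor(im,cv2.COLOR_RGB2HSV)
org=(hsv[...,0]>5)&(hsv[...,0]<18)&(hsv[...,1]>200);org[300:]=0
a,pp=quad(org)[0]; ap=cv2.approxPolyDP(cv2.convexHull(pp),4,True)[:,0]; print(ap.tolist())
for h in(0,.01,.02):
    print(h,proj("wrist",Rb.apply([[-.06,.05,.087+h],[-.06,-.05,.087+h]])+B,s).tolist())
print("ledge",proj("wrist",Rb.apply([[-.09,.03,.072],[-.09,-.03,.072]])+B,s).tolist())
ctrl.camera("scene");print([ (d["score"],onplane("scene",d["xy"],0)[0]) for d in ctrl.landmark_of("scene","jar")])
E
```

```text
look 35.87 [0.5288 0.0991 0.2689] [-0.745   0.2335  0.3139] [0.0453 0.1386 0.0064] 0.0933
[[340.0, 143.0], [226.0, 163.0], [200.0, 33.0], [318.0, 9.0]]
0 [[227.6893549922541, 162.34414847425148], [340.87163076111636, 141.38175794394215]]
0.01 [[225.02760699574992, 162.859874439461], [341.52665947233595, 141.27533328117312]]
0.02 [[222.20622242951745, 163.40707183685427], [342.2217922982103, 141.16242461201603]]
ledge [[259.7829816731215, 190.18692769536008], [323.79626207437775, 178.59929713379472]]
[(0.97, array([ 0.5946,  0.3593, -0.    ]))]
```

View pics/n_wrist.png

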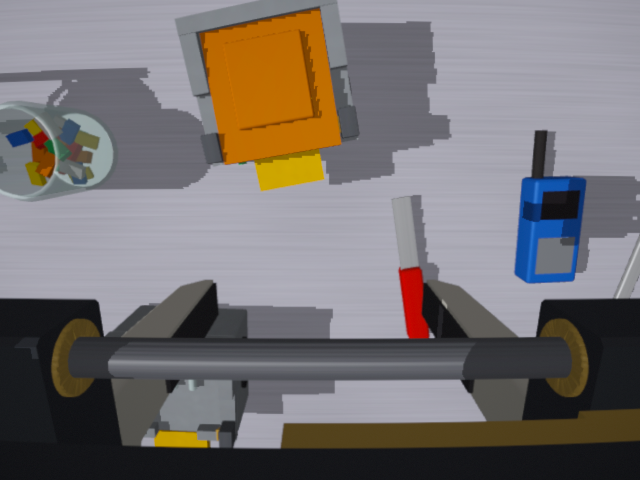

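Both yellow catch pawls are now hidden under the cover. The cover is in place in plan, the tool lies flat at (410,270), the jar hasn't moved and the arm is clear. Handing in.

```bash
python3 - <<'E'
from fit import *
ctrl.close_job()
E
```

```text
the job is handed in; nothing more can be done
```

I levered the fuse cover up past both catches with the small red pry tool. The cover is propped on the catches, the tool is back flat on the table, and I handed in at about 36 s of the 51 s allowed. The simulator gives no verdict.

- **Grasp:** The first two closes missed because the fingertips sit about 20 mm less far ahead of the TCP than stated, so they closed on top of the handle. The tool did not move noticeably. Gripping 22 mm lower, leaning the gripper forward by 0.15 rad, held the handle with a 24 mm gap.
- **Levering:** The blade went in about 25 mm, centred on the ledge. I tipped it in steps to 0.45 rad (26°) over the ledge's outer edge. Contact forces stayed within a few newtons.
- **Last checks:**
  - **Cover:** Its front edge lies over both yellow catch pawls, which are now hidden, and it matches its shut place in plan to within about 2 px.
  - **Tool:** It was released with its handle centre at about 12 mm, about 0.1 m clear of the box.
  - **Jar:** It measured (0.595, 0.359) m against (0.597, 0.364) m at the start, which is within measurement noise.
  - **Gripper:** It was open, at z 0.27 m, and clear of everything.
- **Less certain:** I judged how far the cover is raised from the hidden pawls and a shift of about 2 px in the scene view, which fits the expected 10 mm. The final wrist view was too steep to measure it exactly.

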